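# Clamp the filter capacitor in the vee of the soldering vice

### The arm

A 6-joint arm with a two-finger parallel gripper is mounted at the origin on the work surface. World frame = base frame: x ahead of the robot, y to its left, z up, the work surface at z = 0. Lengths are in mm, angles in rad, forces in N, time in s.
With the tool pointing down it reaches from about 350 to 775 mm from the base axis. Payload 7.3 kg.
Tool frame: the origin (TCP) lies at the very end of the fingers, on their centre line; the grasp point (between the pads) lies 19 mm behind it (hold_point_z is the distance from the TCP to the grasp point, in mm); z points along the fingers, y is the direction in which the jaws open and shut (so a half turn about z gives the same grasp; the last joint's range is limited). The gripper opens to 92 mm and grips with 3 to 60 N. Pads are 19 mm wide; open, the fingers measure 130 mm over their backs; the gripper's body (75 mm by 190 mm) begins 47 mm behind the grasp point.
Start: joints at [-1.37, 0.342, 1.524, -0, 1.275, -0.146], TCP at [178.465, -493.756, 226.741] pointing down, gripper open.
Joint ranges: [-2.53, 2.53], [-0.77, 2.02], [0.04, 2.7], [-1, 4.14], [0.28, 2.66], [-3.11, 3.11]. Speed limits (rad/s): [2.57, 2.57, 3.14, 3.14, 3.14, 3.14].

### API

Orientations are given as a unit quaternion [x, y, z, w].
In Python, from plant import * gives the robot as it stands. The module is installed in compiled form; this text tells all that it offers.
- The arm moves only by the tool jog_arm, never from a script. Its argument "deltas" is a list that holds one entry, the list of rows, each a list of 7 numbers: the turn, a rotation vector about the tool's x, y, z in rad, then the shift along the tool's x, y, z in cm, then the closure, from -1 (fully open) to 1 (shut). A call has exactly 10 rows; each row is the pose to reach, as a shift and turn from the pose commanded when the call began, along the tool's axes at that moment; what a row does not reach only later rows make up. A row lasts 1/12 s, in which the tool goes at most 41.7 mm and 7.16 degrees, less where a joint would pass 70% of its speed; a pose out of reach is approached as far as the arm can. A call with a gripper value outside its range is refused whole. The fingers move at their own pace and stop on an object; "force" is the grip in N (left out, the last holds). Time passes only in rows, so rows that repeat a pose let the fingers close, or fill a call up. It gives the time, the measured TCP pose, the force and the opening at its end, in the units of the state.
- sense(): the state, without advancing time (a new reading comes with each control period).
- camera(name): name is "scene" or "top" or "wrist"; returns a dict with "img" (400x640x3 uint8, blue, green, red), "camera_matrix" (3x3 intrinsics, pixels), "view" (4x4, takes a point from world to camera coordinates). Camera axes: x right, y up, looking along -z (the intrinsics and any distortion apply to the point x, -y, -z); pixel columns grow to the right and rows downward; lengths in mm; the calibration is good to about 2 mm. A picture is of the moment at which its call begins. There is no depth.
- sign_off(): hands the job in, once; it reports no verdict.
The state is a dict: "time": time; "joint_positions": joint angles; "joint_vel": joint speeds; "tau": joint torques, N m; "tool_pos": TCP position; "eef_rot": TCP orientation; "force": force on the tool from outside, world axes, zero at the start; "moment": the same for the moment, N m; "width": finger opening in mm.
Only numpy, scipy, OpenCV 4.12 (cv2) and the standard library are available. Lean on these libraries where they do the work, as an engineer would, in place of code of your own. Each camera call takes 0.05 s, during which the arm holds its last target. There are 200 camera calls.

### The job

Get the blue filter capacitor ready for soldering: stand it upright, terminals up, on the bed of the small soldering vice between the vee and the sliding jaw, then push the jaw up from behind until the can has settled against both faces of the vee and stays nipped there, and take the hand away. Go by feel and gently at the last, since the thin can dents, and leave everything else on the bench as it is.

Things in the scene. Friction and masses are not known exactly. Their poses are not given: they have to be found in the camera images.
- cap_blue_center (a point): Centre (half-way up) of the blue capacitor with a white stripe: upright cylinder 40 mm in diameter, 60 mm high (plus two 9 mm lugs on top), about 115 g, loose on the bench; z axis up. May be gripped at any yaw; grip its upper half, as the vee and the jaw enclose its lower 26 mm. Its thin can dents if the jaw or a face of the vee presses on it with more than 12 N.
- seat (a point): Point on the bed of the fixed vice where the can's axis stands when it bears on both faces of the vee; at the bed's height, 22 mm above the bench. x axis: direction of slide, from the jaw into the vee; y across the vice, z up. The flat steel bed is 60 mm wide and clear between the jaw's front face and the vee. Vee, jaw face and bed are polished and slippery.
- jaw (a joint): Travel of the sliding jaw towards the vee in m: 0 fully open; its front face meets a seated can at about 0.075. It starts nearly open, slides along the seat's x axis against a friction brake of about 6 N either way, and stays where it is left, so it can keep up to 6 N on the can. 4 N or more is a good hold. The jaw is 46 mm long, 60 mm wide, the front 36 mm of it 26 mm high.
- jaw_push (a point): Middle of the jaw's flat back face (push here, along +x): 44 mm wide, 56 mm high from the bed up; this point is 28 mm above the bed. Axes as the seat's. The back plate is 10 mm thick; the jaw's front face is 46 mm ahead of this point. Behind the jaw the bed runs on for 50 mm or more, then comes the bare bench.
- vee_left: Half of the fixed steel vee jaw, on the seat's +y side; origin at the root of the vee on the bed, 28 mm beyond the seat; axes as the seat's. Its upright face, 26 mm high, runs from the root back and outwards at 45 degrees and ends 28 mm to the side, level with the seat. The whole vee jaw is 76 mm wide.
- vee_right: The other half of the vee jaw, on the seat's -y side, mirrored; same origin and axes.
- cap_black: Black capacitor with a gold stripe, 35 mm in diameter, 50 mm high, upright; leave alone. Origin under its centre.
- cap_grey: Grey capacitor with a black stripe, 30 mm in diameter, 45 mm high, upright; leave alone. Origin under its centre.
- circuit_board: Green circuit board 100 x 70 x 8 mm lying on the bench; leave alone.
- solder_reel: Reel of solder, 58 mm in diameter, 44 mm high, standing on end; leave alone.
- screwdriver: Orange-handled screwdriver 170 mm long, lying; leave alone.
- flux_bottle: White flux bottle with a red cap, 44 mm in diameter, 105 mm high; leave alone.
- tweezers: Steel tweezers 120 mm long, lying; leave alone.

How it is judged:
By the outcome, as a careful person would: the job done as asked, in the order asked, and still so for the second after the job is handed in, with the robot touching nothing.
It also fails if it takes over 64 s, if anything falls off the work surface, if the arm or the gripper's body presses on something with over 40 N, if the wrist force passes 120 N, or if a joint passes its speed limit or range.

## Working session

There is one attempt and no reset: what is moved stays moved. The work goes in short steps, Python scripts to look and compute and a tool call to move; the robot and the scene stay as the last step left them, time stands still between calls to the robot, and variables do not carry over. Pictures are saved under pics/ and viewed, about 8 in all and at most 12, crops included, and the job is handed in when it is done.

Besides the shell and the picture viewer there is one more tool, called as name(argument=value, ...), one argument or row to a line, values as JSON. jog_arm: Moves the arm, as the interface text tells. Its arguments: {"type":"object","properties":{"deltas":{"type":"array","items":{"type":"array","items":{"type":"array","items":{"type":"number"}}}},"force":{"type":"number"}},"required":["deltas"]}

```bash
mkdir -p pics
cat > h.py <<'E'
from plant import *
import numpy as np, cv2
def ray(c,u,v):
    K=c["camera_matrix"];V=np.array(c["view"])
    d=np.linalg.inv(K)@np.array([u,v,1.]);d=np.array([d[0],-d[1],-d[2]])
    R=V[:3,:3];return -R.T@V[:3,3],R.T@d
def onz(c,u,v,z):
    o,d=ray(c,u,v);return o+d*(z-o[2])/d[2]
def proj(c,p):
    V=np.array(c["view"]);q=V[:3,:3]@np.array(p,float)+V[:3,3];q=c["camera_matrix"]@np.array([q[0],-q[1],-q[2]]);return q[:2]/q[2]
E
python3 - <<'E'
from h import *
a=camera("scene");b=camera("top")
import pickle;pickle.dump((a,b),open("c0.pkl","wb"))
cv2.imwrite("pics/s0.png",a["img"]);cv2.imwrite("pics/t0.png",b["img"])
print(sense());print(a.keys(),b["camera_matrix"],b["view"])
E
```

```text
{'time': 0.1, 'joint_positions': array([-1.37001023e+00,  3.42661131e-01,  1.52490507e+00, -7.70001180e-06,
        1.27541798e+00, -1.46010697e-01]), 'joint_vel': array([-4.42060376e-04, -3.03852213e-03, -2.04073797e-03, -1.39951478e-04,
        6.95319680e-05, -3.60679499e-04]), 'tau': array([ 2.17385030e-03, -4.32003701e+01, -2.44694906e+01,  7.19736493e-02,
        5.26879902e-02, -5.15536908e-05]), 'tool_pos': array([ 178.38120533, -493.38166338,  226.11600514]), 'eef_rot': array([ 9.85003696e-01,  1.72531837e-01, -2.27340044e-05, -6.95398692e-04]), 'force': array([-0.9483017 ,  0.89183335, -0.15565605]), 'moment': array([0.03659017, 0.00615669, 0.00820314]), 'width': 91.99146843380359}
dict_keys(['img', 'camera_matrix', 'view']) [[402.25548054   0.         321.4922568 ]
 [  0.         402.25548054 197.96409903]
 [  0.           0.           1.        ]] [[-2.82577039e-02 -9.99587278e-01  5.17459378e-03  9.93148690e+00]
 [ 9.76999738e-01 -2.65238525e-02  2.11584492e-01 -6.05140756e+02]
 [-2.11359917e-01  1.10344687e-02  9.77346011e-01 -1.14607408e+03]
 [ 0.00000000e+00  0.00000000e+00  0.00000000e+00  1.00000000e+00]]
```

View pics/t0.png

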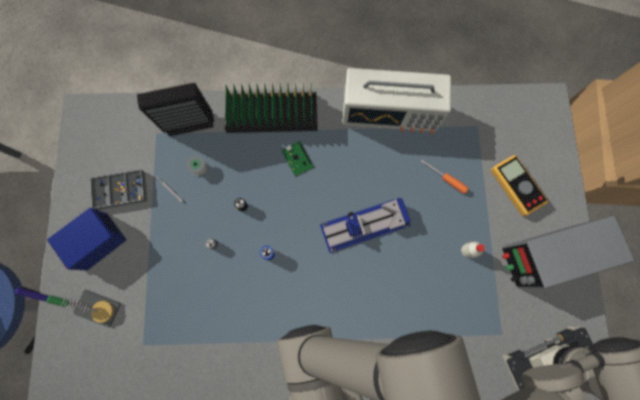

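View pics/s0.png

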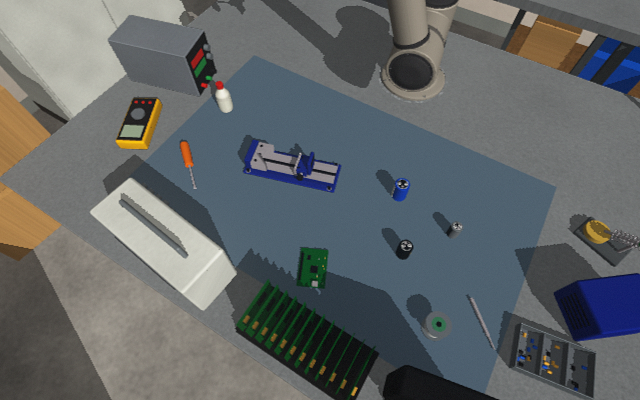

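The top view shows the blue cap at about (267,253) and the vice from (322,235) to (408,212). In the scene view the cap is at (401,189) and the vice at (292,165). I'll enlarge the vice in both.

Run:
```python
from h import *
import pickle;a,b=pickle.load(open("c0.pkl","rb"))
x=cv2.resize(b["img"][185:265,250:420],None,fx=4.5,fy=3.6,interpolation=cv2.INTER_CUBIC)
y=cv2.resize(a["img"][125:205,235:415],(765,300),interpolation=cv2.INTER_CUBIC)
x=cv2.resize(x,(765,300));cv2.imwrite("pics/crop.png",np.vstack([x,y]))
for z in(0,60):print(onz(b,267,252,z))
for p in [(322,235),(408,215)]:print(onz(b,*p,22))
```

```text
[453.36733406 165.17752893   0.        ]
[448.36299335 157.55050794  60.        ]
[498.55668947  -5.59761706  22.        ]
[ 553.2539456  -273.34450303   22.        ]
```

View pics/crop.png

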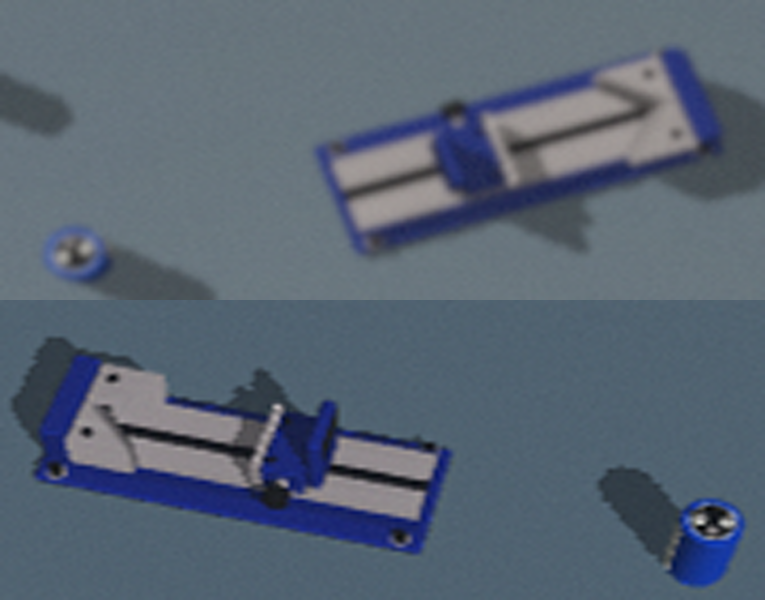

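The top crop shows the vee at the right end with its root near full-frame (395.6,212.5), the blue jaw near (354,227), and the cap at left. The vice's x axis runs to world -y. Next I'll triangulate coarse positions.

```bash
cat >> h.py <<'E'
def tri(c1,p1,c2,p2):
    o1,d1=ray(c1,*p1);o2,d2=ray(c2,*p2);d1/=np.linalg.norm(d1);d2/=np.linalg.norm(d2)
    s=np.linalg.lstsq(np.c_[d1,-d2],o2-o1,rcond=None)[0]
    A=o1+s[0]*d1;B=o2+s[1]*d2;return (A+B)/2,np.linalg.norm(A-B)
def move(deltaworld_target,yaw_deg=None):
    "prints shift cm in tool axes and turn about tool z"
    from scipy.spatial.transform import Rotation as R
    s=sense();r=R.from_quat(s["eef_rot"]);M=r.as_matrix()
    print("shift cm",np.round(M.T@(np.array(deltaworld_target)-s["tool_pos"])/10,2))
    h=np.degrees(np.arctan2(M[1,0],M[0,0]));print("heading",h)
    if yaw_deg is not None:
        d=R.from_euler('z',yaw_deg,degrees=True)*R.from_quat([1,0,0,0]);print("rotvec",np.round((r.inv()*d).as_rotvec(),4))
E
python3 - <<'E'
from h import *
import pickle;a,b=pickle.load(open("c0.pkl","rb"))
f=lambda x,y:(250+x/4.5,185+y/3.75)
g=lambda x,y:(235+x/4.25,125+(y-300)/3.75)
print("root",tri(b,f(655,103),a,g(104,408)))
print("captop",tri(b,f(76,250),a,g(713,522)))
print("capbot? jaw back",tri(b,f(455,165),a,g(325,440)))
for p in [f(320,150),f(360,250),f(680,50),f(718,148)]:print(onz(b,*p,15))
move([535,-110,230],101.5)
E
```

```text
root (array([ 557.17665456, -229.19331139,   48.08441488]), np.float64(2.2335494444031605))
captop (array([448.50916585, 160.09680638,  61.57456475]), np.float64(5.017624858405331))
capbot? jaw back (array([508.86885887, -89.19668633,  51.86569093]), np.float64(8.119866103297268))
[530.48546534  -3.80444758  15.        ]
[447.78247575 -28.59390352  15.        ]
[ 607.96901501 -257.21478378   15.        ]
[ 524.62073119 -277.56908718   15.        ]
shift cm [ 46.57 -23.94  -0.35]
heading 19.870113522203244
rotvec [-1.0000e-03 -1.1000e-03 -1.4247e+00]
```

jog_arm(
  deltas=[
    [[0,0,-1.5,46,-24,-2,-1],[0,0,-1.5,46,-24,-2,-1],[0,0,-1.5,46,-24,-2,-1],[0,0,-1.5,46,-24,-2,-1],[0,0,-1.5,46,-24,-2,-1],[0,0,-1.5,46,-24,-2,-1],[0,0,-1.5,46,-24,-2,-1],[0,0,-1.5,46,-24,-2,-1],[0,0,-1.5,46,-24,-2,-1],[0,0,-1.5,46,-24,-2,-1]],
  ],
)

```text
time: 0.93
tool_pos: [461.0, -185.2, 242.7]
eef_rot: [0.696, 0.718, -0.0, -0.0]
force: [1.7, -0.7, 0.5]
width: 91.6
```

jog_arm(
  deltas=[
    [[0,0,-0.3,0,-1,0,-1],[0,0,-0.3,0,-1,0,-1],[0,0,-0.3,0,-1,0,-1],[0,0,-0.3,0,-1,0,-1],[0,0,-0.3,0,-1,0,-1],[0,0,-0.3,0,-1,0,-1],[0,0,-0.3,0,-1,0,-1],[0,0,-0.3,0,-1,0,-1],[0,0,-0.3,0,-1,0,-1],[0,0,-0.3,0,-1,0,-1]],
  ],
)

```text
time: 1.77
tool_pos: [450.1, -187.5, 242.8]
eef_rot: [0.583, 0.812, -0.0, 0.0]
force: [0.6, -0.0, -0.3]
width: 91.9
```

Run:
```python
from h import *
import pickle
w=camera("wrist");s=sense();pickle.dump((w,s),open("w1.pkl","wb"));cv2.imwrite("pics/w1.png",w["img"])
print(s["time"],s["tool_pos"],s["joint_positions"]);move([535,-110,230],107)
V=w["view"];print(-V[:3,:3].T@V[:3,3],V[2,:3])
```

```text
1.8167 [ 450.11209044 -187.49418394  242.75925032] [-5.51990703e-01  2.60348016e-01  1.59501956e+00 -5.47423266e-05
  1.28623044e+00 -8.77521209e-01]
shift cm [ 4.63 10.52  1.28]
heading 108.6524047118199
rotvec [-0.      0.      0.0288]
[ 425.36775842 -114.97478989  400.81239509] [-0.09141548  0.26733421  0.95925786]
```

View pics/w1.png

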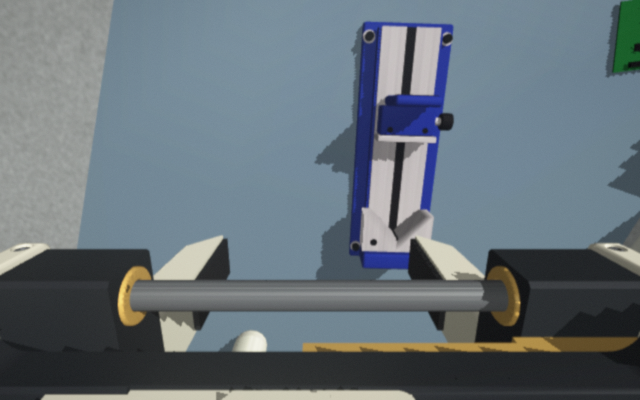

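The wrist view shows the whole vice: the jaw at (410,118), the vee near (397,240) and the slot from (411,28) to (393,225). I'll crop it to read the edges.

Run:
```python
from h import *
import pickle
w,s=pickle.load(open("w1.pkl","rb"))
i=w["img"];L=cv2.resize(i[15:155,345:465],(480,560),interpolation=cv2.INTER_CUBIC)[:, :];
R=cv2.resize(i[190:275,345:440],None,fx=3.3,fy=6.588235,interpolation=cv2.INTER_CUBIC)
R=cv2.resize(i[190:275,345:440],(313,280),interpolation=cv2.INTER_CUBIC)
c=np.zeros((560,800,3),np.uint8);c[:,:480]=L;c[:280,484:797]=R;cv2.imwrite("pics/w1c.png",c)
```

```text
(no output)
```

View pics/w1c.png

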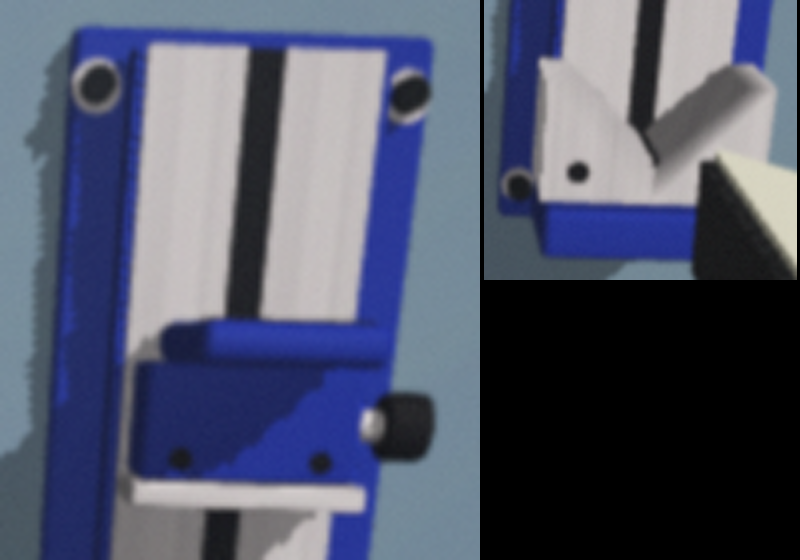

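Run:
```python
from h import *
import pickle
w,s=pickle.load(open("w1.pkl","rb"))
f=lambda x,y:(345+x/4,15+y/4); g=lambda x,y:(345+(x-484)/3.295,190+y/3.295)
S=[onz(w,*p,22)[:2] for p in (f(267,60),f(243,310),g(646,70))]
B=[(onz(w,*f(148,60),22)+onz(w,*f(387,60),22))[:2]/2, (onz(w,*g(562,40),22)+onz(w,*g(735,40),22))[:2]/2]
print("slot",S,"\nbed mid",B,"w",np.linalg.norm(onz(w,*f(148,60),22)-onz(w,*f(387,60),22)))
v=S[2]-S[0];print("head slot",np.degrees(np.arctan2(v[1],v[0])));v2=B[1]-B[0];print("head bed",np.degrees(np.arctan2(v2[1],v2[0])))
u=v/np.linalg.norm(v);n=np.array([-u[1],u[0]])
for nm,p,z in [("root",g(655,190),48),("rtip",g(737,65),48),("ltip",g(543,60),48),("backL",f(185,322),78),("backR",f(388,322),78),("frontL",f(130,505),48),("frontR",f(364,512),48)]:
    q=onz(w,*p,z)[:2];print(nm,q,"along",(q-S[2])@u,"across",(q-S[2])@n)
```

```text
slot [array([493.81760041, -20.76816496]), array([511.5527105 , -78.62247194]), array([ 550.39331209, -206.06817436])] 
bed mid [array([493.94044688, -20.72667293]), array([ 546.99092083, -195.41218357])] w 60.62422783667818
head slot -73.02154604356271
head bed -73.10691924784369
root [ 561.20194309 -239.06411883] along 34.71405483557708 across 0.7023189393490518
rtip [ 569.77232038 -188.54635368] along -11.099221474498307 across 23.65095018351007
ltip [ 508.13973944 -207.48324488] along -10.985158908397722 across -40.82515290887463
backL [487.32621477 -90.62073882] along -128.83197027763637 across -26.606250643874475
backR [531.07168762 -75.85503502] along -130.1798995649172 across 19.544323457140255
frontL [ 496.66348186 -134.78074397] along -83.87010043420935 across -30.571206102183897
frontR [ 554.59813754 -117.12914156] along -83.83473279534265 across 29.99282732951115
```

Run:
```python
from h import *
move([468,85,180],107)
```

```text
shift cm [25.25 10.41  6.27]
heading 108.6524047118199
rotvec [-0.      0.      0.0288]
```

jog_arm(
  deltas=[
    [[0,0,0.029,25.2,10.4,6.3,-1],[0,0,0.029,25.2,10.4,6.3,-1],[0,0,0.029,25.2,10.4,6.3,-1],[0,0,0.029,25.2,10.4,6.3,-1],[0,0,0.029,25.2,10.4,6.3,-1],[0,0,0.029,25.2,10.4,6.3,-1],[0,0,0.029,25.2,10.4,6.3,-1],[0,0,0.029,25.2,10.4,6.3,-1],[0,0,0.029,25.2,10.4,6.3,-1],[0,0,0.029,25.2,10.4,6.3,-1]],
  ],
)

```text
time: 2.65
tool_pos: [468.1, 84.4, 179.8]
eef_rot: [0.594, 0.804, -0.0, 0.0]
force: [-0.4, 0.4, -0.4]
width: 91.8
```

Run:
```python
from h import *
import pickle
w=camera("wrist");s=sense();pickle.dump((w,s),open("w2.pkl","wb"))
print(s["time"],s["tool_pos"])
hsv=cv2.cvtColor(w["img"],cv2.COLOR_BGR2HSV);m=cv2.inRange(hsv,(105,170,60),(130,255,255))
n,l,st,ce=cv2.connectedComponentsWithStats(m)
for k in range(1,n):
    if st[k,4]>100:print(st[k],ce[k])
for z in(0,60):print(proj(w,[448.5,160,z]))
cv2.imwrite("pics/w2.png",w["img"])
```

```text
2.7 [468.20391625  83.84198414 180.00216597]
[298  70  49  52 593] [321.67284992  94.91231029]
[270 267  86  12 906] [312.700883   272.03752759]
[341 312  13  29 356] [347.01685393 326.02808989]
[293 337  38  14 180] [306.6        341.24444444]
[322.00501461  97.64231421]
[322.84548811  97.32927513]
```

View pics/w2.png

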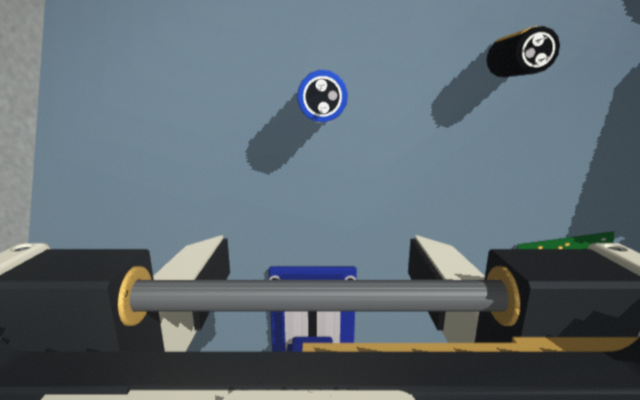

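The blue can's top ring is centred at (322.5,96), and the black cap is well clear at (540,50).

Run:
```python
from h import *
import pickle
w,s=pickle.load(open("w2.pkl","rb"))
p=onz(w,322.5,96,60);print(p, onz(w,540,50,50));move([p[0],p[1],120],107);move([p[0],p[1],33],107)
```

```text
[447.94564598 160.87256319  60.        ] [600.62953442 243.84711238  50.        ]
shift cm [7.96 0.31 6.  ]
heading 106.97728587519009
rotvec [ 0.0003  0.0006 -0.0004]
shift cm [ 7.97  0.31 14.7 ]
heading 106.97728587519009
rotvec [ 0.0003  0.0006 -0.0004]
```

jog_arm(
  deltas=[
    [[0,0,0,4,0.3,3,-1],[0,0,0,7.9,0.3,6,-1],[0,0,0,7.9,0.3,6,-1],[0,0,0,7.9,0.3,8.5,-1],[0,0,0,7.9,0.3,11,-1],[0,0,0,7.9,0.3,13,-1],[0,0,0,7.9,0.3,14.7,-1],[0,0,0,7.9,0.3,14.7,-1],[0,0,0,7.9,0.3,14.7,-0.2],[0,0,0,7.9,0.3,14.7,0.0]],
  ],
  force=8,
)

```text
time: 3.53
tool_pos: [448.8, 160.4, 33.8]
eef_rot: [0.595, 0.804, 0.001, 0.001]
force: [0.4, 0.9, 0.1]
width: 82.8
```

jog_arm(
  deltas=[
    [[0,0,0,0,0,0,0.05],[0,0,0,0,0,0,0.1],[0,0,0,0,0,0,0.15],[0,0,0,0,0,0,0.2],[0,0,0,0,0,0,0.3],[0,0,0,0,0,0,0.3],[0,0,0,0,0,0,0.3],[0,0,0,0,0,0,0.3],[0,0,0,0,0,0,0.3],[0,0,0,0,0,0,0.3]],
  ],
  force=8,
)

```text
time: 4.37
tool_pos: [447.7, 161.0, 32.8]
eef_rot: [0.595, 0.804, -0.0, 0.0]
force: [-0.3, 1.5, 1.9]
width: 39.7
```

jog_arm(
  deltas=[
    [[0,0,0,0,0,-1,0.3],[0,0,0,0,0,-3,0.3],[0,0,0,0,0,-6,0.3],[0,0,0,0,0,-9,0.3],[0,0,0,0,0,-12,0.3],[0,0,0,0,0,-14,0.3],[0,0,0,0,0,-15,0.3],[0,0,0,0,0,-15,0.3],[0,0,0,0,0,-15,0.3],[0,0,0,0,0,-15,0.3]],
  ],
  force=12,
)

```text
time: 5.2
tool_pos: [447.0, 160.9, 181.6]
eef_rot: [0.595, 0.804, -0.001, -0.001]
force: [-0.1, -0.2, -0.8]
width: 39.7
```

Run:
```python
from h import *
s=sense();print(s["force"],s["width"],s["tool_pos"])
move([543.7,-184.1,180],107)
```

```text
[-0.1411279  -0.23985189 -0.76879617] 39.74173738633638 [447.00318449 160.86086731 181.55466138]
shift cm [-35.82  -0.85   0.15]
heading 107.01185735292869
rotvec [-0.0022 -0.0002  0.0002]
```

Held (weight -1 N, width 39.7). I'll carry it at moderate speed.

jog_arm(
  deltas=[
    [[0,0,0,-1.5,0,0,0.3],[0,0,0,-5,-0.3,0,0.3],[0,0,0,-9,-0.5,0,0.3],[0,0,0,-13,-0.6,0,0.3],[0,0,0,-17,-0.7,0,0.3],[0,0,0,-21,-0.8,0,0.3],[0,0,0,-25,-0.9,0,0.3],[0,0,0,-28,-0.9,0,0.3],[0,0,0,-30,-0.9,0,0.3],[0,0,0,-31,-0.9,0,0.3]],
  ],
)

```text
time: 6.03
tool_pos: [529.7, -140.6, 180.9]
eef_rot: [0.596, 0.803, -0.001, -0.001]
force: [0.5, -0.1, -0.9]
width: 39.8
```

jog_arm(
  deltas=[
    [[0,0,0,-1.5,0,0.5,0.3],[0,0,0,-3,0,1.5,0.3],[0,0,0,-4,0,3,0.3],[0,0,0,-4.7,0,4.5,0.3],[0,0,0,-4.8,0,6,0.3],[0,0,0,-4.8,0,7,0.3],[0,0,0,-4.8,0,7.5,0.3],[0,0,0,-4.8,0,7.5,0.3],[0,0,0,-4.8,0,7.5,0.3],[0,0,0,-4.8,0,7.5,0.3]],
  ],
)

```text
time: 6.87
tool_pos: [544.4, -183.8, 108.6]
eef_rot: [0.594, 0.804, 0.0, 0.001]
force: [-0.0, -0.0, -0.5]
width: 39.4
```

Run:
```python
from h import *
s=sense();print(s["time"],s["force"],s["width"],s["tool_pos"])
move([543.7,-184.1,60],107)
w=camera("wrist");a=camera("scene");
x=cv2.resize(a["img"][110:210,225:365],(700,500),interpolation=cv2.INTER_CUBIC)
import pickle;pickle.dump((w,a),open("w3.pkl","wb"))
cv2.imwrite("pics/s3.png",x)
```

```text
6.8667 [-0.01578089 -0.04814425 -0.46872356] 39.43928913194655 [ 544.41348096 -183.81145546  108.56909734]
shift cm [-0.   -0.08  4.86]
heading 107.05285354119209
rotvec [0.0011 0.0011 0.0009]
```

View pics/s3.png

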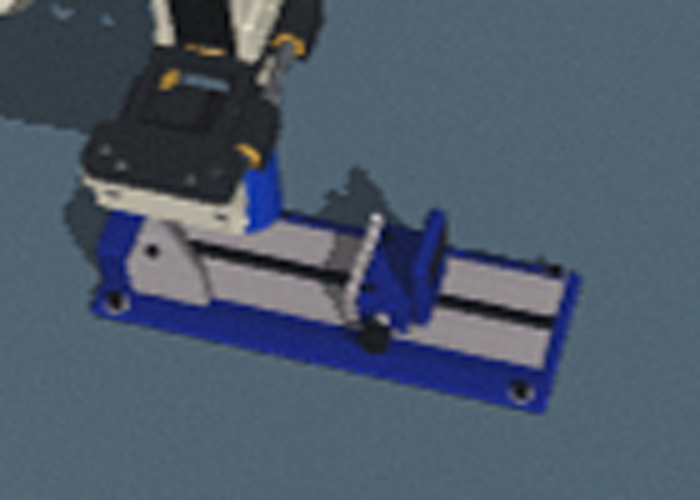

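Over the vee mouth, short of the seat and clear of the jaw. Descending.

jog_arm(
  deltas=[
    [[0,0,0,0.3,-0.08,1,0.3],[0,0,0,0.3,-0.08,2,0.3],[0,0,0,0.3,-0.08,3,0.3],[0,0,0,0.3,-0.08,4,0.3],[0,0,0,0.3,-0.08,4.5,0.3],[0,0,0,0.3,-0.08,4.8,0.3],[0,0,0,0.3,-0.08,5,0.3],[0,0,0,0.3,-0.08,5,0.3],[0,0,0,0.3,-0.08,5,0.3],[0,0,0,0.3,-0.08,5,0.3]],
  ],
)

```text
time: 7.8
tool_pos: [542.6, -181.5, 58.2]
eef_rot: [0.595, 0.804, 0.0, 0.0]
force: [-0.9, -0.4, -0.8]
width: 39.6
```

Run:
```python
from h import *
s=sense();print(s["time"],s["force"],s["width"],s["tool_pos"])
```

```text
7.8 [-0.88205081 -0.3618728  -0.8403779 ] 39.63315738544465 [ 542.56768436 -181.48822786   58.18826943]
```

jog_arm(
  deltas=[
    [[0,0,0,0,0,0.05,0.3],[0,0,0,0,0,0.1,0.3],[0,0,0,0,0,0.15,0.3],[0,0,0,0,0,0.2,0.3],[0,0,0,0,0,0.24,0.3],[0,0,0,0,0,0.27,0.3],[0,0,0,0,0,0.3,0.3],[0,0,0,0,0,0.32,0.3],[0,0,0,0,0,0.32,0.3],[0,0,0,0,0,0.32,0.3]],
  ],
)

```text
time: 8.63
tool_pos: [542.4, -181.4, 54.8]
eef_rot: [0.595, 0.804, 0.0, 0.0]
force: [-0.9, -0.4, 2.1]
width: 39.6
```

jog_arm(
  deltas=[
    [[0,0,0,0,0,0,0.1],[0,0,0,0,0,0,0.05],[0,0,0,0,0,0,0.0],[0,0,0,0,0,0,-0.1],[0,0,0,0,0,0,-0.3],[0,0,0,0,0,0,-0.4],[0,0,0,0,0,0,-0.4],[0,0,0,0,0,-0.5,-0.4],[0,0,0,0,0,-2,-0.4],[0,0,0,0,0,-4,-0.4]],
  ],
)

```text
time: 9.47
tool_pos: [541.3, -180.9, 93.9]
eef_rot: [0.595, 0.804, -0.0, -0.002]
force: [0.1, -0.6, 0.6]
width: 64.0
```

jog_arm(
  deltas=[
    [[0,0,0,1,0,-3,-0.4],[0,0,0,4,0,-5,-0.4],[0,0,0,8,0,-6,-0.2],[0,0,0,12,0,-6,0.2],[0,0,0,15,0,-6,0.6],[0,0,0,17,0,-6,1],[0,0,0,17.5,0,-6,1],[0,0,0,17.5,0,-6,1],[0,0,0,17.5,0,-6,1],[0,0,0,17.5,0,-6,1]],
  ],
)

```text
time: 10.3
tool_pos: [491.6, -15.1, 154.6]
eef_rot: [0.595, 0.804, -0.0, 0.0]
force: [0.7, 0.8, 0.3]
width: 15.5
```

Run:
```python
from h import *
import pickle
s=sense();print(s["time"],s["force"],s["width"],s["tool_pos"])
w=camera("wrist");a=camera("scene");pickle.dump((w,a),open("w4.pkl","wb"))
x=cv2.resize(a["img"][125:205,235:355],(600,400),interpolation=cv2.INTER_CUBIC)
cv2.imwrite("pics/s4.png",x)
u=np.array([.292,-.9565]);S2=np.array([550.4,-206.1]);n=np.array([.9565,.292])
d=s["tool_pos"][:2]-S2;print("along",d@u,"across",d@n)
```

```text
10.3 [0.68182558 0.75065299 0.28714658] 15.526263893856994 [491.62969024 -15.05032459 154.64862409]
along -199.89994498242166 across -0.4272960617636593
```

View pics/s4.png

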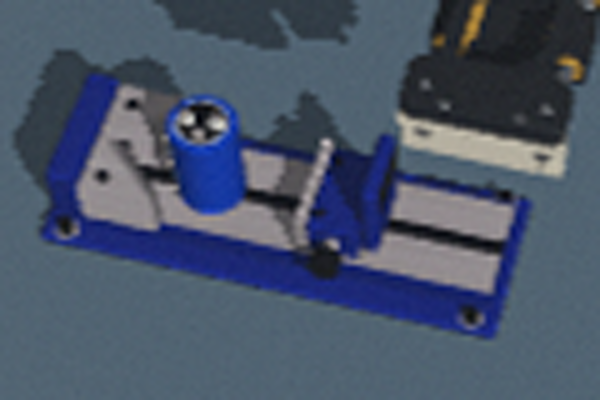

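The can stands upright and centred between the vee and the jaw. Now lowering the closed fingers behind the back plate.

jog_arm(
  deltas=[
    [[0,0,0,-1.5,0,2,1],[0,0,0,-2.8,0,5,1],[0,0,0,-2.8,0,7.5,1],[0,0,0,-2.8,0,10,1],[0,0,0,-2.8,0,11,1],[0,0,0,-2.8,0,11.6,1],[0,0,0,-2.8,0,11.6,1],[0,0,0,-2.8,0,11.6,1],[0,0,0,-2.8,0,11.6,1],[0,0,0,-2.8,0,11.6,1]],
  ],
)

```text
time: 11.23
tool_pos: [500.1, -40.9, 39.8]
eef_rot: [0.595, 0.804, 0.0, 0.001]
force: [0.8, -0.8, -0.8]
width: 0.6
```

```bash
cat >> h.py <<'E'
def al():
    s=sense();u=np.array([.292,-.9565]);n=np.array([.9565,.292]);d=s["tool_pos"][:2]-np.array([550.4,-206.1])
    print("t",s["time"],"along",round(d@u,2),"across",round(d@n,2),"z",s["tool_pos"][2],"Fx",round(s["force"][:2]@u,2),"F",s["force"].round(2),"w",s["width"])
E
python3 -c "
from h import *
al();move([0,0,0],107)"
```

```text
t 11.2333 along -172.68 across 0.13 z 39.785218461916145 Fx 1.03 F [ 0.84 -0.82 -0.83] w 0.6073308987700559
shift cm [ 18.56 -46.63   3.85]
heading 107.02735114299337
rotvec [0.0021 0.0014 0.0005]
```

jog_arm(
  deltas=[
    [[0,0,0,-0.6,0,0,1],[0,0,0,-1.2,0,0,1],[0,0,0,-1.8,0,0,1],[0,0,0,-2.2,0,0,1],[0,0,0,-2.6,0,0,1],[0,0,0,-3.0,0,0,1],[0,0,0,-3.3,0,0,1],[0,0,0,-3.6,0,0,1],[0,0,0,-3.9,0,0,1],[0,0,0,-4.2,0,0,1]],
  ],
)

```text
time: 12.07
tool_pos: [511.1, -80.0, 38.5]
eef_rot: [0.595, 0.804, 0.0, -0.001]
force: [0.1, 5.9, 2.2]
width: 0.4
```

```bash
python3 -c "
from h import *
al()"
```

```text
t 12.0667 along -132.1 across -0.73 z 38.527122307069604 Fx -5.63 F [0.11 5.92 2.18] w 0.4282713307220768
```

In contact, with 6 N of brake. On towards the can.

jog_arm(
  deltas=[
    [[0,0,0,-0.3,0,0,1],[0,0,0,-0.6,0,0,1],[0,0,0,-0.9,0,0,1],[0,0,0,-1.2,0,0,1],[0,0,0,-1.5,0,0,1],[0,0,0,-1.75,0,0,1],[0,0,0,-1.95,0,0,1],[0,0,0,-2.1,0,0,1],[0,0,0,-2.2,0,0,1],[0,0,0,-2.3,0,0,1]],
  ],
)

```text
time: 12.9
tool_pos: [517.8, -101.8, 38.5]
eef_rot: [0.595, 0.804, 0.0, -0.001]
force: [-0.5, 6.2, 2.5]
width: 0.4
```

Run:
```python
from h import *
al()
a=camera("scene");x=cv2.resize(a["img"][125:205,235:355],(600,400),interpolation=cv2.INTER_CUBIC)
cv2.imwrite("pics/s5.png",x);al()
```

```text
t 12.9 along -109.27 across -0.76 z 38.53296018077484 Fx -6.08 F [-0.54  6.19  2.5 ] w 0.35821177470123045
t 12.95 along -109.08 across -0.74 z 38.52556015413924 Fx -5.11 F [-1.42  4.91  2.96] w 0.5978230908448452
```

View pics/s5.png

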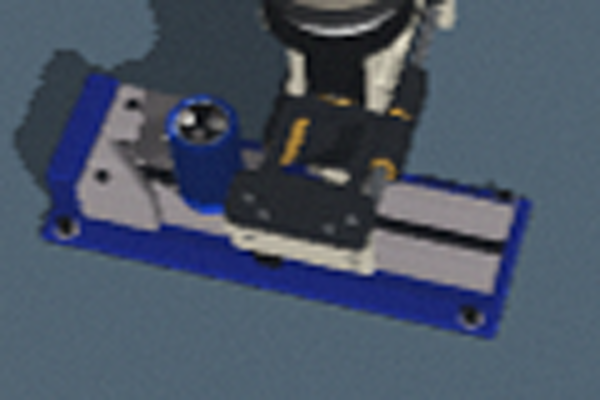

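The can is upright and unmoved, with the jaw about 7 mm short of it. Going slower now.

jog_arm(
  deltas=[
    [[0,0,0,-0.1,0,0,1],[0,0,0,-0.2,0,0,1],[0,0,0,-0.3,0,0,1],[0,0,0,-0.4,0,0,1],[0,0,0,-0.5,0,0,1],[0,0,0,-0.6,0,0,1],[0,0,0,-0.7,0,0,1],[0,0,0,-0.8,0,0,1],[0,0,0,-0.9,0,0,1],[0,0,0,-1.0,0,0,1]],
  ],
)

```text
time: 13.78
tool_pos: [520.6, -111.3, 38.5]
eef_rot: [0.595, 0.804, 0.0, -0.001]
force: [-1.3, 7.2, 3.5]
width: 0.1
```

```bash
python3 -c "
from h import *
al()"
```

```text
t 13.7833 along -99.4 across -0.77 z 38.5215749524201 Fx -7.22 F [-1.31  7.15  3.47] w 0.06257689350836425
```

jog_arm(
  deltas=[
    [[0,0,0,-0.05,0,0,1],[0,0,0,-0.1,0,0,1],[0,0,0,-0.15,0,0,1],[0,0,0,-0.2,0,0,1],[0,0,0,-0.25,0,0,1],[0,0,0,-0.3,0,0,1],[0,0,0,-0.35,0,0,1],[0,0,0,-0.4,0,0,1],[0,0,0,-0.45,0,0,1],[0,0,0,-0.5,0,0,1]],
  ],
)

```text
time: 14.62
tool_pos: [522.1, -116.0, 38.5]
eef_rot: [0.595, 0.804, 0.0, -0.001]
force: [-1.2, 6.5, 2.9]
width: 0.4
```

```bash
python3 -c "
from h import *
al()"
```

```text
t 14.6167 along -94.45 across -0.76 z 38.52001330424964 Fx -6.57 F [-1.16  6.52  2.93] w 0.4475207525504173
```

jog_arm(
  deltas=[
    [[0,0,0,-0.04,0,0,1],[0,0,0,-0.08,0,0,1],[0,0,0,-0.12,0,0,1],[0,0,0,-0.16,0,0,1],[0,0,0,-0.2,0,0,1],[0,0,0,-0.24,0,0,1],[0,0,0,-0.27,0,0,1],[0,0,0,-0.3,0,0,1],[0,0,0,-0.3,0,0,1],[0,0,0,-0.3,0,0,1]],
  ],
)

```text
time: 15.45
tool_pos: [523.0, -118.9, 38.5]
eef_rot: [0.595, 0.804, 0.0, -0.001]
force: [-0.9, 6.0, 3.1]
width: 0.4
```

```bash
python3 -c "
from h import *
al()"
```

```text
t 15.45 along -91.4 across -0.79 z 38.51137195231825 Fx -6.0 F [-0.86  6.01  3.12] w 0.42405838182338035
```

jog_arm(
  deltas=[
    [[0,0,0,-0.02,0,0,1],[0,0,0,-0.04,0,0,1],[0,0,0,-0.06,0,0,1],[0,0,0,-0.08,0,0,1],[0,0,0,-0.1,0,0,1],[0,0,0,-0.12,0,0,1],[0,0,0,-0.14,0,0,1],[0,0,0,-0.16,0,0,1],[0,0,0,-0.18,0,0,1],[0,0,0,-0.2,0,0,1]],
  ],
)

```text
time: 16.28
tool_pos: [523.6, -120.8, 38.5]
eef_rot: [0.595, 0.804, 0.0, -0.001]
force: [-0.9, 7.1, 3.7]
width: 0.4
```

Run:
```python
from h import *
al()
a=camera("scene");x=cv2.resize(a["img"][125:205,235:355],(600,400),interpolation=cv2.INTER_CUBIC)
cv2.imwrite("pics/s6.png",x);al()
```

```text
t 16.2833 along -89.44 across -0.75 z 38.54579565360933 Fx -7.03 F [-0.91  7.07  3.72] w 0.3646900407110065
t 16.3333 along -89.44 across -0.78 z 38.52503549139539 Fx -6.48 F [-1.77  6.23  2.61] w 0.23108545670272576
```

View pics/s6.png

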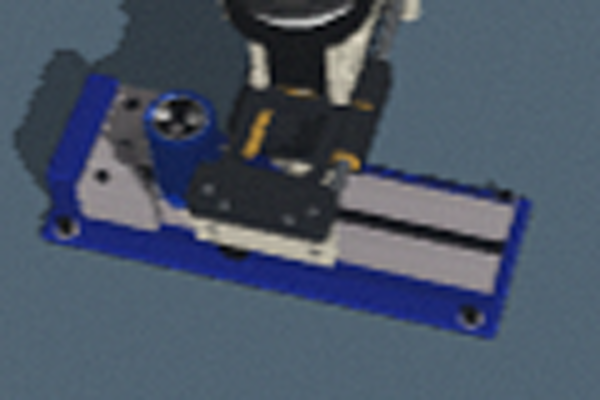

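The can is sliding upright ahead of the jaw, nearly into the vee. I'll continue in small steps, checking force.

jog_arm(
  deltas=[
    [[0,0,0,-0.02,0,0,1],[0,0,0,-0.04,0,0,1],[0,0,0,-0.06,0,0,1],[0,0,0,-0.08,0,0,1],[0,0,0,-0.1,0,0,1],[0,0,0,-0.12,0,0,1],[0,0,0,-0.14,0,0,1],[0,0,0,-0.15,0,0,1],[0,0,0,-0.15,0,0,1],[0,0,0,-0.15,0,0,1]],
  ],
)

```text
time: 17.17
tool_pos: [524.0, -122.2, 38.5]
eef_rot: [0.595, 0.804, 0.0, -0.001]
force: [-0.4, 6.2, 4.1]
width: 0.8
```

```bash
python3 -c "
from h import *
al()"
```

```text
t 17.1667 along -87.95 across -0.78 z 38.518658064648925 Fx -6.04 F [-0.41  6.19  4.15] w 0.8026915352334076
```

jog_arm(
  deltas=[
    [[0,0,0,-0.01,0,0,1],[0,0,0,-0.02,0,0,1],[0,0,0,-0.03,0,0,1],[0,0,0,-0.04,0,0,1],[0,0,0,-0.05,0,0,1],[0,0,0,-0.06,0,0,1],[0,0,0,-0.07,0,0,1],[0,0,0,-0.08,0,0,1],[0,0,0,-0.09,0,0,1],[0,0,0,-0.1,0,0,1]],
  ],
)

```text
time: 18.0
tool_pos: [524.3, -123.1, 38.5]
eef_rot: [0.595, 0.804, 0.0, -0.001]
force: [-0.6, 5.8, 4.4]
width: 0.6
```

jog_arm(
  deltas=[
    [[0,0,0,-0.01,0,0,1],[0,0,0,-0.02,0,0,1],[0,0,0,-0.03,0,0,1],[0,0,0,-0.04,0,0,1],[0,0,0,-0.05,0,0,1],[0,0,0,-0.06,0,0,1],[0,0,0,-0.07,0,0,1],[0,0,0,-0.08,0,0,1],[0,0,0,-0.09,0,0,1],[0,0,0,-0.1,0,0,1]],
  ],
)

```text
time: 18.83
tool_pos: [524.6, -124.1, 38.5]
eef_rot: [0.595, 0.804, 0.0, -0.001]
force: [-1.3, 6.5, 3.8]
width: 0.3
```

```bash
python3 -c "
from h import *
al()"
```

```text
t 18.8333 along -85.99 across -0.78 z 38.53556507585311 Fx -6.56 F [-1.32  6.46  3.81] w 0.2880241395684332
```

jog_arm(
  deltas=[
    [[0,0,0,-0.01,0,0,1],[0,0,0,-0.02,0,0,1],[0,0,0,-0.03,0,0,1],[0,0,0,-0.04,0,0,1],[0,0,0,-0.05,0,0,1],[0,0,0,-0.06,0,0,1],[0,0,0,-0.07,0,0,1],[0,0,0,-0.08,0,0,1],[0,0,0,-0.09,0,0,1],[0,0,0,-0.1,0,0,1]],
  ],
)

```text
time: 19.67
tool_pos: [524.9, -125.1, 38.5]
eef_rot: [0.595, 0.804, 0.0, -0.001]
force: [-0.6, 6.8, 3.7]
width: 0.7
```

jog_arm(
  deltas=[
    [[0,0,0,-0.01,0,0,1],[0,0,0,-0.02,0,0,1],[0,0,0,-0.03,0,0,1],[0,0,0,-0.04,0,0,1],[0,0,0,-0.05,0,0,1],[0,0,0,-0.06,0,0,1],[0,0,0,-0.07,0,0,1],[0,0,0,-0.08,0,0,1],[0,0,0,-0.09,0,0,1],[0,0,0,-0.1,0,0,1]],
  ],
)

```text
time: 20.5
tool_pos: [525.1, -126.0, 38.5]
eef_rot: [0.595, 0.804, 0.0, -0.001]
force: [0.0, 6.1, 3.6]
width: 0.3
```

jog_arm(
  deltas=[
    [[0,0,0,-0.01,0,0,1],[0,0,0,-0.02,0,0,1],[0,0,0,-0.03,0,0,1],[0,0,0,-0.04,0,0,1],[0,0,0,-0.05,0,0,1],[0,0,0,-0.06,0,0,1],[0,0,0,-0.07,0,0,1],[0,0,0,-0.08,0,0,1],[0,0,0,-0.09,0,0,1],[0,0,0,-0.1,0,0,1]],
  ],
)

```text
time: 21.33
tool_pos: [525.4, -127.0, 38.5]
eef_rot: [0.595, 0.804, 0.0, -0.001]
force: [-0.6, 6.6, 2.6]
width: 0.4
```

jog_arm(
  deltas=[
    [[0,0,0,-0.01,0,0,1],[0,0,0,-0.02,0,0,1],[0,0,0,-0.03,0,0,1],[0,0,0,-0.04,0,0,1],[0,0,0,-0.05,0,0,1],[0,0,0,-0.06,0,0,1],[0,0,0,-0.07,0,0,1],[0,0,0,-0.08,0,0,1],[0,0,0,-0.09,0,0,1],[0,0,0,-0.1,0,0,1]],
  ],
)

```text
time: 22.17
tool_pos: [525.7, -127.9, 38.5]
eef_rot: [0.595, 0.804, 0.0, -0.001]
force: [-1.6, 6.3, 3.3]
width: 0.6
```

jog_arm(
  deltas=[
    [[0,0,0,-0.01,0,0,1],[0,0,0,-0.02,0,0,1],[0,0,0,-0.03,0,0,1],[0,0,0,-0.04,0,0,1],[0,0,0,-0.05,0,0,1],[0,0,0,-0.06,0,0,1],[0,0,0,-0.07,0,0,1],[0,0,0,-0.08,0,0,1],[0,0,0,-0.09,0,0,1],[0,0,0,-0.1,0,0,1]],
  ],
)

```text
time: 23.0
tool_pos: [526.0, -128.8, 38.5]
eef_rot: [0.595, 0.804, 0.0, -0.001]
force: [-1.1, 6.3, 4.2]
width: 0.7
```

jog_arm(
  deltas=[
    [[0,0,0,-0.01,0,0,1],[0,0,0,-0.02,0,0,1],[0,0,0,-0.03,0,0,1],[0,0,0,-0.04,0,0,1],[0,0,0,-0.05,0,0,1],[0,0,0,-0.06,0,0,1],[0,0,0,-0.07,0,0,1],[0,0,0,-0.08,0,0,1],[0,0,0,-0.09,0,0,1],[0,0,0,-0.1,0,0,1]],
  ],
)

```text
time: 23.83
tool_pos: [526.1, -129.2, 38.5]
eef_rot: [0.595, 0.804, 0.001, -0.002]
force: [-1.0, 9.4, 4.6]
width: 0.7
```

Run:
```python
from h import *
al()
a=camera("scene");x=cv2.resize(a["img"][125:185,240:330],(750,500),interpolation=cv2.INTER_CUBIC)
cv2.imwrite("pics/s7.png",x)
```

```text
t 23.8333 along -80.64 across -0.78 z 38.53157682509084 Fx -9.25 F [-1.    9.36  4.56] w 0.7310818825655467
```

View pics/s7.png

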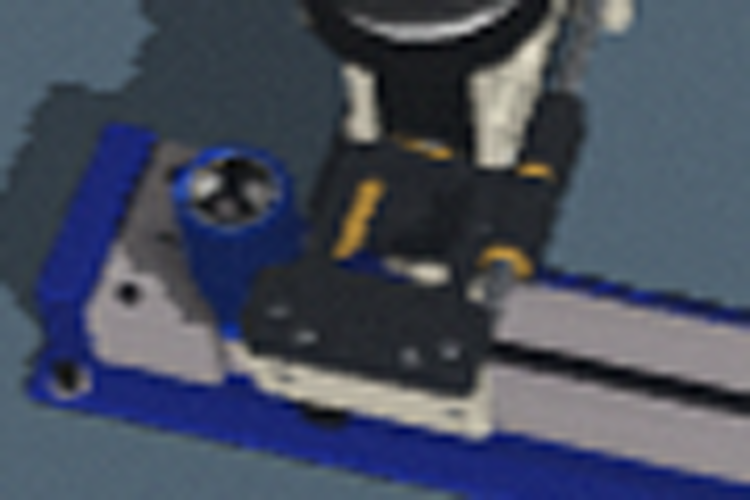

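The force is rising at the seat (9.3 N, and motion is stalling). The can is upright inside the vee. Now 0.1 mm rows.

jog_arm(
  deltas=[
    [[0,0,0,-0.005,0,0,1],[0,0,0,-0.01,0,0,1],[0,0,0,-0.015,0,0,1],[0,0,0,-0.02,0,0,1],[0,0,0,-0.025,0,0,1],[0,0,0,-0.03,0,0,1],[0,0,0,-0.03,0,0,1],[0,0,0,-0.03,0,0,1],[0,0,0,-0.03,0,0,1],[0,0,0,-0.03,0,0,1]],
  ],
)

```text
time: 24.72
tool_pos: [526.1, -129.2, 38.5]
eef_rot: [0.595, 0.804, 0.001, -0.002]
force: [-1.4, 11.0, 5.1]
width: 0.5
```

```bash
python3 -c "
from h import *
al()"
```

```text
t 24.7167 along -80.63 across -0.8 z 38.52741332075752 Fx -10.95 F [-1.36 11.03  5.1 ] w 0.48801648704295475
```

jog_arm(
  deltas=[
    [[0,0,0,-0.005,0,0,1],[0,0,0,-0.01,0,0,1],[0,0,0,-0.015,0,0,1],[0,0,0,-0.02,0,0,1],[0,0,0,-0.025,0,0,1],[0,0,0,-0.03,0,0,1],[0,0,0,-0.03,0,0,1],[0,0,0,-0.03,0,0,1],[0,0,0,-0.03,0,0,1],[0,0,0,-0.03,0,0,1]],
  ],
)

```text
time: 25.55
tool_pos: [526.1, -129.3, 38.6]
eef_rot: [0.595, 0.804, 0.001, -0.002]
force: [-2.2, 11.0, 6.8]
width: 0.4
```

```bash
python3 -c "
from h import *
al()"
```

```text
t 25.55 along -80.57 across -0.79 z 38.560507884938694 Fx -11.19 F [-2.17 11.03  6.77] w 0.3786379718042931
```

jog_arm(
  deltas=[
    [[0,0,0,-0.005,0,0,1],[0,0,0,-0.01,0,0,1],[0,0,0,-0.015,0,0,1],[0,0,0,-0.02,0,0,1],[0,0,0,-0.025,0,0,1],[0,0,0,-0.03,0,0,1],[0,0,0,-0.03,0,0,1],[0,0,0,-0.03,0,0,1],[0,0,0,-0.03,0,0,1],[0,0,0,-0.03,0,0,1]],
  ],
)

```text
time: 26.38
tool_pos: [526.1, -129.3, 38.5]
eef_rot: [0.595, 0.804, 0.001, -0.002]
force: [-1.9, 12.9, 6.6]
width: 0.5
```

```bash
python3 -c "
from h import *
al()"
```

```text
t 26.3833 along -80.59 across -0.84 z 38.53342280664529 Fx -12.86 F [-1.89 12.87  6.64] w 0.45297848048564565
```

12.9 N at the wrist means about 6.5 N on the can. Backing straight off, then up.

jog_arm(
  deltas=[
    [[0,0,0,0.1,0,0,1],[0,0,0,0.2,0,0,1],[0,0,0,0.4,0,0,1],[0,0,0,0.8,0,0,1],[0,0,0,1.5,0,0,1],[0,0,0,3,0,0,1],[0,0,0,4.5,0,-1.5,1],[0,0,0,6,0,-4,1],[0,0,0,8,0,-7,1],[0,0,0,10,0,-10,1]],
  ],
)

```text
time: 27.22
tool_pos: [496.5, -34.7, 139.1]
eef_rot: [0.595, 0.804, -0.0, -0.001]
force: [0.8, -0.6, 0.7]
width: 0.5
```

jog_arm(
  deltas=[
    [[0,0,0,2,0,-3,1],[0,0,0,5,0,-5,1],[0,0,0,8,0,-7,1],[0,0,0,11,0,-8,1],[0,0,0,13,0,-8,1],[0,0,0,13,0,-8,1],[0,0,0,13,0,-8,1],[0,0,0,13,0,-8,1],[0,0,0,13,0,-8,1],[0,0,0,13,0,-8,1]],
  ],
)

```text
time: 28.05
tool_pos: [459.9, 87.2, 218.1]
eef_rot: [0.595, 0.804, -0.0, -0.0]
force: [0.2, 0.0, -0.6]
width: 0.1
```

Run:
```python
from h import *
al()
a=camera("scene");t=camera("top")
x=cv2.resize(a["img"][125:205,235:355],(600,400),interpolation=cv2.INTER_CUBIC)
y=cv2.resize(t["img"][205:255,315:415],(400,200),interpolation=cv2.INTER_CUBIC)
c=np.zeros((600,600,3),np.uint8);c[:400]=x;c[400:,:400]=y
cv2.imwrite("pics/s8.png",c)
```

```text
t 28.05 along -306.99 across -0.93 z 218.12054285308855 Fx 0.03 F [ 0.16  0.02 -0.55] w 0.09305018574981945
```

View pics/s8.png

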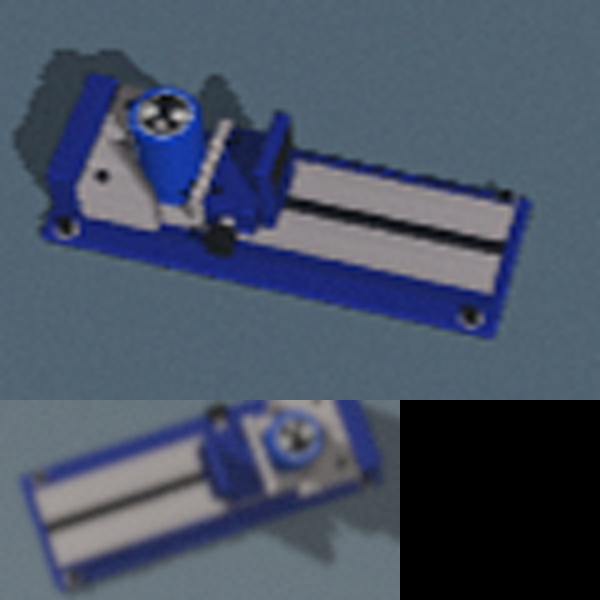

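The can stands upright in the vee with the jaw against it, and the hand is well clear.

```bash
python3 -c "
from h import *
print(sign_off())"
```

```text
the job is handed in; nothing more can be done
None
```

The blue capacitor is standing upright, terminals up, in the vee of the vice with the jaw closed against it. I handed the job in at about 28 s.

- **Placing:** I gripped the can by its upper half and set it on the bed about 17 mm short of the seat. I released it once I felt it touch the bed.
- **Pushing:** With the fingers closed, I pushed the jaw from behind against a steady 6 N or so of brake until the can stopped moving. I then raised the push in 0.3 mm steps to 12.9 N at the wrist. That puts about 6.5 N on the can, below the 12 N that dents it. I backed straight off and then up.
- **Last checks:** The scene and top pictures show the can upright in the vee with the jaw's face against it. The wrist force is back to about zero and the hand is more than 200 mm away. I saw no other object moved, though I did not measure each one again.
- **What I could not settle:** The force the jaw keeps on the can, about 6 N, is worked out from the push minus the brake, and wrist readings vary by about 1 N. Contact with both faces of the vee I take from the firm stop and the pictures, not from a direct measurement. The can seated about 5 mm deeper than my reading of the vee's front edges suggested, but close to where its root put it in the first two pictures.

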